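Open the push-and-turn cap of the drying-tablet jar in the coin vise

ROBOT

A 6-joint arm with a two-finger parallel gripper is mounted at the origin on the work surface. World frame = base frame: x ahead of the robot, y to its left, z up, the work surface at z = 0. Lengths are in m, angles in rad, forces in N, time in s.
With the tool pointing down it reaches from about 0.275 to 0.75 m from the base axis. Payload 10.2 kg.
Tool frame: the origin (TCP) lies at the very end of the fingers, on their centre line; the grasp point (between the pads) lies 19 mm behind it; x points along the fingers, y is the direction in which the jaws open and shut, and the axes are right-handed (so a half turn about x gives the same grasp; the last joint's range is limited). The gripper opens to 85 mm and grips with 20 to 120 N. Pads are 22 mm wide; open, the fingers measure 114 mm over their backs; the gripper's body (76 mm by 85 mm) begins 54 mm behind the grasp point. The pads swing forward as they close: fully open they stand 13 mm farther back than shut.
Start: joints at [-1.383, 0.313, 1.498, -0, 1.331, -0.223], TCP at [0.21, -0.481, 0.231] pointing down, gripper open.
Joint ranges: [-2.94, 2.94], [-0.97, 2.17], [0.19, 2.56], [-1.23, 4.37], [0.02, 3.11], [-2.88, 2.88]. Speed limits (rad/s): [2.39, 2.39, 3.01, 3.14, 3.14, 3.14].

INTERFACE

Orientations are given as a 3x3 rotation matrix whose columns are the frame's x, y, z axes.
In Python, from plant import robot gives the robot as it stands. The module is installed in compiled form; this text tells all that it offers.
- The arm moves only by the shell command python3 -m handwheel 'ROWS' [OPENING]. ROWS is JSON, a list that holds one entry, the list of rows, each a list of 4 numbers: the shift along the world's x, y, z in units of 25 mm (1.0 is 25 mm), then the turn about the world's z in degrees. A call has exactly 8 rows; each row shifts and turns the commanded pose from where the row before left it; what a row does not reach is not made up. A row lasts 1/10 s, in which the tool goes at most 50 mm and 8.59 degrees, less where a joint would pass 70% of its speed; a pose out of reach is approached as far as the arm can. A call is refused whole if a number of a shift passes 1 or a number of a turn 8.59, either way. A call with a gripper value outside its range is refused whole. OPENING is the closure in counts, from 0 (fully open) to 255 (shut), set as the call begins (- or left out, the last holds). The fingers move at their own pace and stop on an object; the grip force is fixed at half the most. Time passes only in rows, so rows that do not move let the fingers close, or fill a call up. It gives the time, the measured TCP pose, the force and the opening at its end, in the units of the state.
- robot.get_state(): the state, without advancing time (a new reading comes with each control period).
- robot.get_image(name): name is "side" or "top"; returns the picture (400x640x3 uint8, red, green, blue); there is no depth.
- robot.calibration(name): a dict with "fx", "fy", "cx", "cy" (pixels), "cam_to_world" (4x4, takes a point from camera to world coordinates). Camera axes: x right, y up, looking along -z (the intrinsics and any distortion apply to the point x, -y, -z); pixel columns grow to the right and rows downward; lengths in m; the calibration is good to about 2 mm. A picture is of the moment at which its call begins. calibration takes no time and is no camera call.
- robot.job_done(): hands the job in, once; it reports no verdict.
The state is a dict: "time": time; "joints": joint angles; "joint_velocities": joint speeds; "joint_efforts": joint torques, N m; "position": TCP position; "orientation": TCP orientation; "force": force on the tool from outside, world axes, zero at the start; "wrist_torque": the same for the moment, N m; "width": finger opening in m.
Only numpy, scipy, OpenCV 4.12 (cv2) and the standard library are available. Lean on these libraries where they do the work, as an engineer would, in place of code of your own. Each camera call takes 0.05 s, during which the arm holds its last target.

TASK

The small amber jar of drying tablets for the coin cabinet is clamped upright in the little bench vise and has a white push-and-turn safety cap. Press the cap down against its spring and, keeping it down, twist it about a quarter turn anticlockwise (seen from above) until it is free, then lift it straight up and finish still holding it in the gripper, level and still, roughly 8 cm above the jar and over its mouth. Do not put the cap down or let go of it, and leave the medal, loupe, snuff box and coin block where they are.

Things in the scene. Friction and masses are not known exactly. Their poses are not given: they have to be found in the camera images.
- vise: Fixed dark cast-iron bench vise, cork-lined jaws, brass knob screw, with the amber jar clamped upright in it (jar immovable, part of this body). Base 80 x 170 mm, jaws 70 mm high and 70 long, knob reaching 128 mm to the -y side. Origin on the shelf under the jar's axis, z up, y along the screw. Jar 62 mm across up to 82 mm high, narrowing to 40 across at 90 mm, neck 28 across up to 121 mm
- jar_mouth (a point): Centre of the neck's top on the jar's axis, 121 mm above the shelf; axes as the vise's. The neck has two outward lugs, to its +x and -x, each reaching 19 mm from the axis and 9 mm either side of x, underside 112 mm above the shelf. Under each, a lip 4 mm deep hangs at the anticlockwise end and a long stop at the clockwise end, with a pocket for the cap's tab between
- cap: Loose white ribbed safety cap, red bar on top, 56 mm across, 34 high, 20 to 45 g. Origin: centre of its open underside, z up; locked, it is 100 mm above the shelf, cap x along the vise's x. Two inside tabs to its +x and -x (8 mm wide, 8 to 12 mm above the underside, reaching in to 16 mm from the axis, 2 mm play on the neck) sit in the lugs' pockets, so the cap can neither rise nor turn until pressed
- cap_top (a point): Centre of the cap's flat top, 34 mm above its origin, 134 mm above the shelf when locked. Press the cap down 5 to 7 mm (under 4 the lips block it, at 8 it bottoms on the neck); then it turns only anticlockwise from above and is free to rise between 45 and 130 degrees of turn (75 to 90 is best). A grip of 25 N or more on its sides does not slip
- seal_disc (a joint): Travel of the sprung grey sealing disc (18 mm across) in the jar's mouth that pushes up inside the cap: about 0 with the cap locked, up to 0.008 m as the cap is pressed, -0.002 with the cap off. Spring force 6 N at 0, 10 N at 0.008
- medal: Bystander: bronze medal in a clear round capsule lying flat, 68 mm across, 12 mm high; origin under its centre
- loupe: Bystander: tortoiseshell folding loupe lying flat, 99 x 52 mm, 13 mm high, long axis x; origin under it, where lens ring and handle meet
- snuff_box: Bystander: tarnished silver snuff box, 52 x 74 x 24 mm; origin under its centre
- coin_block: Bystander: cork-topped wooden coin block, 60 x 80 x 23 mm, with two coins set in it; origin under its centre
Not all that is in view belongs to the job. There is more than one size of the cap; the one meant has the size given above. There is more than one size of the vise; the job needs the larger.

How it is judged:
On the way, in this order (a step that is already met when the one before it is completed fails the run):
1. the cap is pressed down at least 4 mm against its spring while still in the locked direction (value of joint seal_disc above 0.004 m and angle between the x axis of cap and the x axis of vise, either way round below 0.5 rad), for 0.05 s.
2. the cap, still on the neck, has been twisted at least 40 degrees, free of the lugs (angle between the x axis of cap and the x axis of vise, either way round above 0.7 rad and z of cap in the frame of vise below 0.106 m and horizontal distance between cap and jar_mouth below 0.006 m), for 0.05 s.
At the end, for the whole second after the job is handed in: The cap is held in the fingers, clear of the jar, its underside 29 to 159 mm above the jar's neck top, within 35 mm of the jar's axis, level within 14 degrees and still (z of cap in the frame of vise between 0.15 and 0.28 m and horizontal distance between cap and jar_mouth below 0.035 m and angle between cap's own z axis and vertical below 0.25 rad and contact force between the fingers and cap above 1 N and contact force between cap and vise below 0.1 N and linear speed of cap below 0.03 m/s); the arm keeps its last pose, push and grip.
It fails at once if a bystander (medal, loupe, snuff box, coin block) is moved by more than 15 mm (distance of any of medal, loupe, snuff_box, coin_block from where it was at the start of the episode above 0.015 m).
It also fails if it takes over 35 s, if anything falls off the work surface, if the arm or the gripper's body presses on something with over 40 N, if the wrist force passes 120 N, or if a joint passes its speed limit or range.

## Working session

There is one attempt and no reset: what is moved stays moved. The work goes in short steps, Python scripts to look and compute and a shell command to move; the robot and the scene stay as the last step left them, time stands still between calls to the robot, and variables do not carry over. Pictures are saved under pics/ and viewed, and the job is handed in when it is done.

```bash
mkdir -p pics; python3 - <<'E'
from plant import robot
import cv2
for n in("side","top"):
    im=robot.get_image(n); cv2.imwrite(f"pics/{n}0.png",im[:,:,::-1]); c=robot.calibration(n); print(n,c)
s=robot.get_state(); print(s['time'],s['position'],s['orientation'],s['width'],s['force'])
E
```

```text
side {'fx': 369.2156199709508, 'fy': 369.2156199709508, 'cx': 321.58883724694346, 'cy': 198.58668361230232, 'cam_to_world': array([[-9.91112557e-01,  6.78592864e-02, -1.14415981e-01,
         4.90540113e-01],
       [-1.33025446e-01, -5.07916693e-01,  8.51072772e-01,
         6.88961287e-01],
       [-3.60595517e-04,  8.58729149e-01,  5.12429624e-01,
         5.23570271e-01],
       [ 0.00000000e+00,  0.00000000e+00,  0.00000000e+00,
         1.00000000e+00]])}
top {'fx': 415.1149938100479, 'fy': 415.1149938100479, 'cx': 320.22385740029074, 'cy': 198.8448778746398, 'cam_to_world': array([[ 0.01322554,  0.99679549, -0.0788913 ,  0.50540639],
       [-0.99978562,  0.01192561, -0.01692594,  0.03364554],
       [-0.01593087,  0.07909824,  0.99673952,  1.06191288],
       [ 0.        ,  0.        ,  0.        ,  1.        ]])}
0.1 [ 0.20961383 -0.48108422  0.23078671] [[-2.17090721e-04  3.99381502e-01 -9.16784799e-01]
 [ 1.16015893e-03 -9.16784104e-01 -3.99381474e-01]
 [-9.99999303e-01 -1.15031809e-03 -2.64320695e-04]] 0.08529886540278526 [-0.47172117  0.61268275 -0.0132014 ]
```

View pics/side0.png

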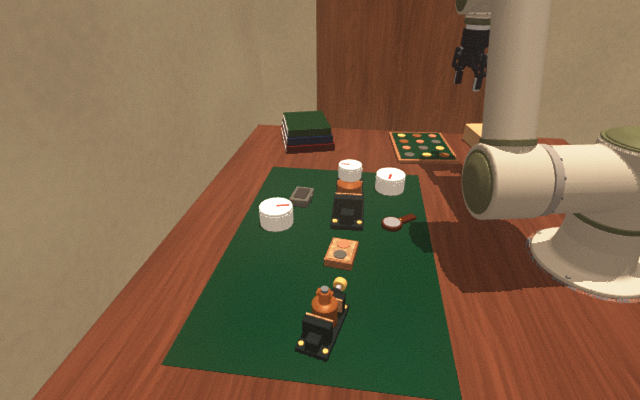

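View pics/top0.png

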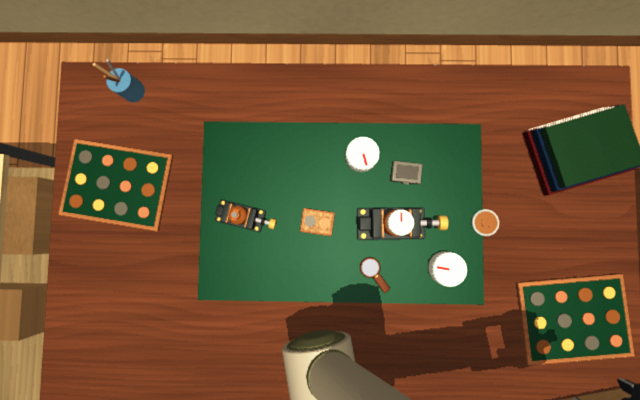

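Candidates: top-view white caps at (401,222) on the large vise's jar, (363,154) and (448,269) loose on the mat. Vises are at (395,222) large and (240,214) small. By the description the target is the cap at (401,222), on the larger vise; I'll check it in a close crop and measure.

```bash
cat > h.py <<'E'
from plant import robot
import cv2, numpy as np
def ray(n,u,v):
    c=robot.calibration(n); M=c['cam_to_world']
    d=np.array([(u-c['cx'])/c['fx'],-(v-c['cy'])/c['fy'],-1.]); return M[:3,3],M[:3,:3]@d
def onz(n,u,v,z):
    o,d=ray(n,u,v); return o+d*(z-o[2])/d[2]
def tri(u1,u2):
    o1,d1=ray("side",*u1);o2,d2=ray("top",*u2)
    t=np.linalg.lstsq(np.c_[d1,-d2],o2-o1,rcond=None)[0]
    a=o1+d1*t[0];b=o2+d2*t[1]; return (a+b)/2,np.linalg.norm(a-b)
def proj(n,p):
    c=robot.calibration(n);M=np.linalg.inv(c['cam_to_world']);q=M[:3,:3]@p+M[:3,3]
    return c['cx']+c['fx']*q[0]/-q[2], c['cy']+c['fy']*q[1]/q[2]
E
python3 - <<'E'
from h import *
im=cv2.imread("pics/top0.png"); sd=cv2.imread("pics/side0.png")
a=cv2.resize(im[185:265,345:465],None,fx=5,fy=5,interpolation=cv2.INTER_CUBIC)
cv2.imwrite("pics/crop_top.png",a)
cv2.imwrite("pics/crop_side.png",cv2.resize(sd[145:240,300:420],None,fx=5,fy=5,interpolation=cv2.INTER_CUBIC))
def blobs(im,m,mn):
    n,l,s,c=cv2.connectedComponentsWithStats(m.astype(np.uint8)*255)
    return [(s[i],c[i],l==i) for i in range(1,n) if s[i][4]>mn]
i=im.astype(int); m=(i.min(2)>165)&(i.max(2)-i.min(2)<60)
for s,c,_ in blobs(im,m,200): 
    mm=cv2.morphologyEx(_.astype(np.uint8),cv2.MORPH_CLOSE,np.ones((7,7)));ct=max(cv2.findContours(mm,0,1)[0],key=len)
    print('w',s,c,onz("top",*c,.134), cv2.minEnclosingCircle(ct))
r=(i[:,:,2]>150)&(i[:,:,1]<90)&(i[:,:,0]<90)
for s,c,l in blobs(im,r,4):
    ys,xs=np.nonzero(l);(vx,vy,_,_)=cv2.fitLine(np.c_[xs,ys].astype(np.float32),2,0,.01,.01).ravel();print('red',s,c,vx,vy)
i=sd.astype(int); m=(i.min(2)>165)&(i.max(2)-i.min(2)<60)
for s,c,_ in blobs(sd,m,100): print('side',s,c)
E
```

```text
w [346 137  34  33 840] [362.25595238 152.65119048] [ 0.68465283 -0.04416517  0.134     ] ((362.0869140625, 153.08941650390625), 17.038509368896484)
w [388 210  26  26 514] [400.65758755 222.36770428] [ 0.52847669 -0.13032545  0.134     ] ((400.48590087890625, 222.16197204589844), 13.188151359558105)
w [433 252  34  35 903] [449.68992248 269.20487265] [ 0.42685263 -0.23775751  0.134     ] ((449.5481872558594, 268.8975830078125), 17.4473819732666)
w [362 259  17  17 221] [369.91402715 267.10859729] [ 0.42886963 -0.0623985   0.134     ] ((369.8529357910156, 267.1470642089844), 8.355219841003418)
red [221 115   6   2   6] [223.5        115.83333333] 0.9894004 0.14521314
red [433 118   5   2   5] [435.  118.2] 0.979048 -0.2036295
red [232 207  14  17  55] [239.29090909 214.74545455] 0.15570338 -0.9878039
red [230 208   3   4   5] [231.2 209.4] 0.57757246 -0.81633943
red [229 215   2   5   5] [229.2 217. ] 0.20362948 0.979048
red [385 217   2  11  11] [385.36363636 222.        ] -4.371139e-08 1.0
red [375 276  11  15  55] [380.81818182 283.        ] 0.5048166 0.8632266
red [225 324   7   2   9] [228.         324.77777778] 1.0 0.0
side [ 485  144  144   29 2708] [559.92171344 158.33419498]
side [339 159  23  12 193] [350.31606218 164.56994819]
side [377 168  28  14 295] [390.59322034 174.00677966]
side [259 197  34  19 470] [274.97234043 206.43191489]
side [384 217  16   9 111] [391.4954955  221.30630631]
side [532 228  26  15 212] [544.17924528 234.83962264]
side [574 277  66  18 737] [614.2917232  286.14654003]
```

View pics/crop_top.png

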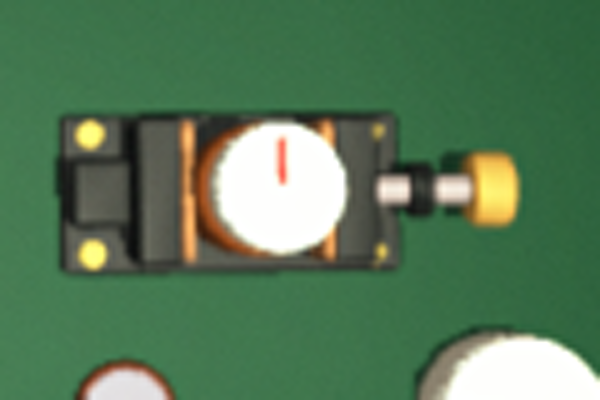

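View pics/crop_side.png

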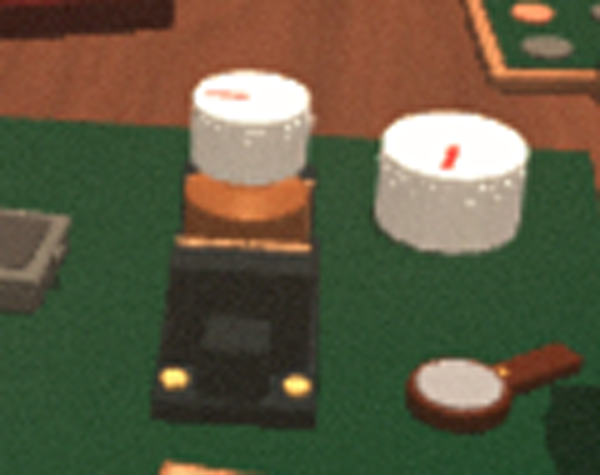

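The crop shows a ~56 mm white cap, its red bar pointing straight to +x (image up), on the amber jar in the large vise; the knob is to -y, so the vise yaw is about 0. Next I'll triangulate the cap centre.

```bash
python3 - <<'E'
from h import *
print(tri((350.5,164.4),(401.1,222.4)))
for u in((401.1,222.4),(400.5,222.2)): print(onz("top",*u,.134))
print(onz("side",350.5,164.4,.134))
# apparent cap diameter, bar, vise yaw from base edges & bolts/knob
print(np.linalg.norm(onz("top",388.2,222.4,.134)-onz("top",414.3,222.4,.134)))
c=lambda x,y,z:onz("top",345+x/5,185+y/5,z)
a=c(282,138,.134);b=c(283,185,.134);print("bar",np.degrees(np.arctan2((a-b)[1],(a-b)[0])),a,b)
a=c(90,134,.03);b=c(93,254,.03);print("bolts",np.degrees(np.arctan2((a-b)[1],(a-b)[0])),(a+b)/2)
print("knob",c(492,189,.06))
print("other caps",2*17*0.96*1/415)
s=robot.get_state();print(s['time'],s['position'])
E
```

```text
(array([ 0.52895446, -0.13154386,  0.1325668 ]), np.float64(0.0010032504573593698))
[ 0.52841753 -0.13130699  0.134     ]
[ 0.528845   -0.12997652  0.134     ]
[ 0.52931387 -0.12853565  0.134     ]
0.0579172863393808
bar 1.0889764689006611 [ 0.55025094 -0.13202055  0.134     ] [ 0.52932102 -0.1324184   0.134     ]
bolts 1.72069963580583 [ 0.52639781 -0.05640047  0.03      ]
knob [ 0.53059626 -0.2456329   0.06      ]
other caps 0.07865060240963856
0.1 [ 0.20961383 -0.48108422  0.23078671]
```

```bash
python3 -m handwheel '[[[0.7,0.75,0,0],[0.7,0.75,0,0],[0.7,0.75,0,0],[0.7,0.75,0,0],[0.7,0.75,0,0],[0.7,0.75,0,0],[0.7,0.75,0,0],[0.7,0.75,0,0]]]' 0
python3 -m handwheel '[[[0.8,0.9,0,0],[0.8,0.9,0,0],[0.8,0.9,0,0],[0.8,0.9,0,0],[0.8,0.9,0,0],[0.8,0.9,0,0],[0.8,0.9,0,0],[0.5,0.8,0,0]]]'
```

```text
time: 0.9
position: [0.3502, -0.3304, 0.231]
orientation: [[-0.0, 0.399, -0.917], [0.001, -0.917, -0.399], [-1.0, -0.001, 0.0]]
force: [-0.7, -0.3, 0.5]
width: 0.0854
time: 1.7
position: [0.503, -0.1525, 0.2309]
orientation: [[-0.0, 0.4, -0.917], [0.0, -0.917, -0.4], [-1.0, -0.001, 0.0]]
force: [0.1, -0.3, -0.2]
width: 0.0851
```

```bash
python3 -m handwheel '[[[0.55,0.45,0,0],[0.5,0.42,0,0],[0,0,-0.6,0],[0,0,-0.6,0],[0,0,-0.6,0],[0,0,-0.6,0],[0,0,0,0],[0,0,0,0]]]'
python3 - <<'E'
from h import *
a=robot.get_image("side")[:,:,::-1];b=robot.get_image("top")[:,:,::-1]
A=cv2.resize(a[90:210,290:410],(480,480),interpolation=2);B=cv2.resize(b[170:270,340:440],(480,480)[::1],interpolation=2)
cv2.imwrite("pics/s1.png",cv2.hconcat([cv2.resize(A,(390,390)),cv2.resize(B,(390,390))]))
s=robot.get_state();print(s['position'])
E
```

```text
time: 2.5
position: [0.5286, -0.1322, 0.1716]
orientation: [[-0.0, 0.399, -0.917], [0.0, -0.917, -0.399], [-1.0, -0.0, 0.0]]
force: [0.3, -0.0, -0.1]
width: 0.0855
[ 0.52877859 -0.13231731  0.17214479]
```

View pics/s1.png

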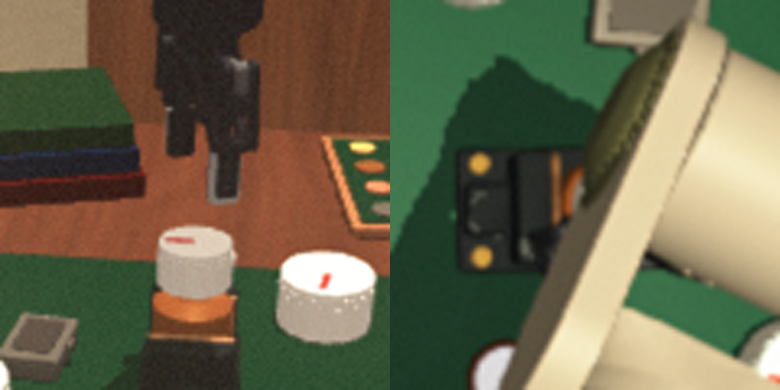

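The side view (left) shows the open fingers straddling the cap, with finger ends at crop (180,153) and (223,200) and cap top centre at (197,240). The top view is blocked by the arm. I'll check the alignment by projection.

```bash
python3 - <<'E'
from h import *
P=robot.get_state()['position']
for dz in(0,.013,.02): print(dz,np.round(proj("side",P+[0,0,dz]),1))
print("finger mid seen",290+201.5/3.25,90+176/3.25,"cap seen",290+197/3.25,90+240/3.25, "cap proj",proj("side",np.array([.529,-.131,.134])))
E
```

```text
0 [351.5 149.3]
0.013 [351.7 144.2]
0.02 [351.8 141.4]
finger mid seen 352.0 144.15384615384616 cap seen 350.61538461538464 163.84615384615384 cap proj (np.float64(350.6954760786532), np.float64(163.97443686709258))
```

```bash
python3 -m handwheel '[[[0.01,0.04,-0.5,0],[0,0,-0.5,0],[0,0,-0.5,0],[0,0,-0.5,0],[0,0,-0.5,0],[0,0,-0.3,0],[0,0,0,0],[0,0,0,0]]]'
python3 -m handwheel '[[[0,0,0,0],[0,0,0,0],[0,0,0,0],[0,0,0,0],[0,0,0,0],[0,0,0,0],[0,0,0,0],[0,0,0,0]]]' 255
```

```text
time: 3.4
position: [0.5288, -0.1312, 0.1015]
orientation: [[0.0, 0.399, -0.917], [-0.0, -0.917, -0.399], [-1.0, 0.0, -0.0]]
force: [-0.1, -0.3, 0.3]
width: 0.0853
time: 4.2
position: [0.5289, -0.1312, 0.1021]
orientation: [[0.001, 0.399, -0.917], [-0.001, -0.917, -0.399], [-1.0, 0.001, -0.001]]
force: [-2.5, 1.0, 5.4]
width: 0.0549
```

```bash
python3 -m handwheel '[[[0,0,-0.06,0],[0,0,-0.06,0],[0,0,-0.06,0],[0,0,0,0],[0,0,0,0],[0,0,0,0],[0,0,0,0],[0,0,0,0]]]'
python3 - <<'E'
from h import *
for _ in range(2):
    a=robot.get_image("side")[:,:,::-1]; s=robot.get_state();print(s['position'],s['force'],s['wrist_torque'],s['width'])
cv2.imwrite("pics/s2.png",cv2.resize(a[110:220,290:410],(720,660)[:2],interpolation=2)[:600])
E
```

```text
time: 5.0
position: [0.5289, -0.1312, 0.0978]
orientation: [[0.001, 0.399, -0.917], [-0.001, -0.917, -0.399], [-1.0, 0.001, -0.001]]
force: [-2.7, 1.1, 7.7]
width: 0.0547
[ 0.52891465 -0.13120754  0.0978257 ] [-2.58774733  1.39787117  6.96251869] [ 0.14754061  0.36496495 -0.01864759] 0.05479216456114051
[ 0.52889932 -0.1312038   0.09782105] [-3.04090656  0.48055871  7.23908862] [0.1579748  0.36810394 0.00635029] 0.054984917290782725
```

View pics/s2.png

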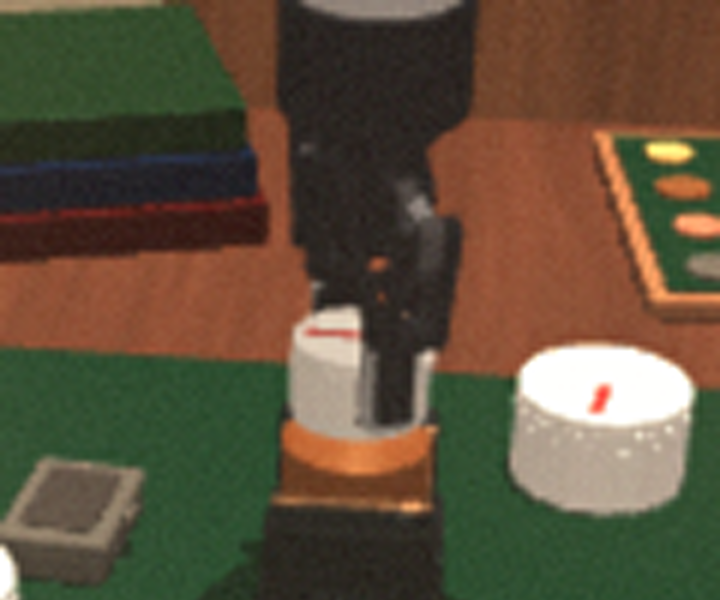

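Side view: fingers grip the cap, near finger at (390,370) and red bar still at (330,333) in the locked direction. So far it has gone 4.3 mm down with the force up about 2 N, which matches the spring. Pressing about 1.8 mm more.

```bash
python3 -m handwheel '[[[0,0,-0.04,0],[0,0,-0.03,0],[0,0,0,0],[0,0,0,0],[0,0,0,0],[0,0,0,0],[0,0,0,0],[0,0,0,0]]]'
python3 - <<'E'
from h import *
L=[]
for _ in range(6):
    robot.get_image("side"); s=robot.get_state();L.append(np.r_[s['position'],s['force'],s['wrist_torque']])
print(np.round(np.mean(L,0),4))
E
```

```text
time: 5.9
position: [0.5289, -0.1312, 0.0961]
orientation: [[0.001, 0.399, -0.917], [-0.001, -0.917, -0.399], [-1.0, 0.001, -0.001]]
force: [-3.5, 0.8, 8.4]
width: 0.0549
[ 5.2890e-01 -1.3120e-01  9.6100e-02 -2.6727e+00  1.0937e+00  8.0297e+00
  1.5730e-01  4.1770e-01 -4.1000e-03]
```

```bash
python3 -m handwheel '[[[-0.02,0.01,0,3],[0,0,0,5],[0,0,0,6],[0,0,0,6],[0,0,0,6],[0,0,0,6],[0,0,0,6],[0,0,0,4]]]'
python3 - <<'E'
from h import *
a=robot.get_image("side")[:,:,::-1]; s=robot.get_state();print(s['position'],s['force'],s['wrist_torque'],s['width'])
cv2.imwrite("pics/s3.png",cv2.resize(a[110:210,290:410],(720,600),interpolation=2))
E
```

```text
time: 7.0
position: [0.5291, -0.1313, 0.0965]
orientation: [[0.003, 0.912, -0.411], [-0.002, -0.411, -0.912], [-1.0, 0.003, 0.0]]
force: [1.5, -0.2, 7.8]
width: 0.0547
[ 0.52911417 -0.13130704  0.09645924] [ 0.42347133 -0.34918345  8.52335558] [ 0.00916967 -0.04612459  0.00305136] 0.05461081173395655
```

View pics/s3.png

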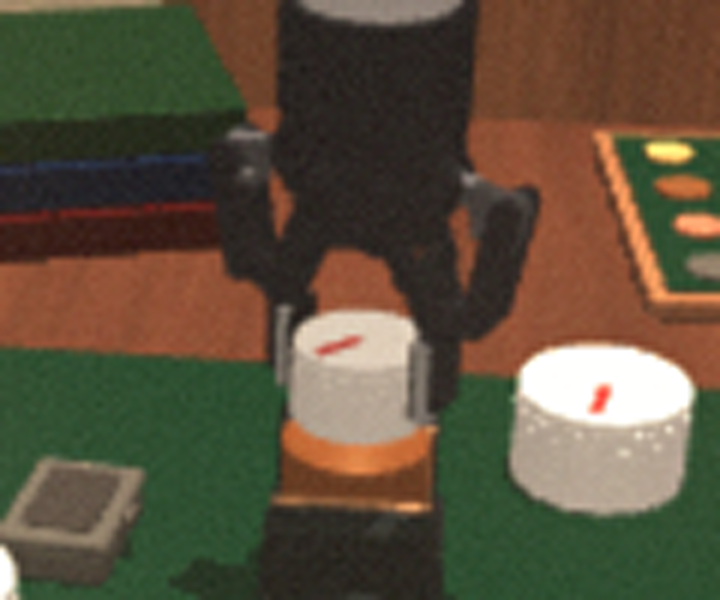

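The bar has turned with the gripper: it now points from (357,338) to (320,352), toward +x+y. Continuing to about 82°.

```bash
python3 -m handwheel '[[[0,0,-0.01,5],[0,0,0,6],[0,0,0,6],[0,0,0,6],[0,0,0,6],[0,0,0,6],[0,0,0,4],[0,0,0,0]]]'
python3 - <<'E'
from h import *
a=robot.get_image("side")[:,:,::-1]; s=robot.get_state();print(s['position'],s['force'],s['wrist_torque'],s['width'])
cv2.imwrite("pics/s4.png",cv2.resize(a[110:210,290:410],(720,600),interpolation=2))
E
```

```text
time: 7.85
position: [0.5291, -0.1313, 0.0963]
orientation: [[0.003, 0.967, 0.253], [-0.002, 0.253, -0.967], [-1.0, 0.003, 0.002]]
force: [-0.8, 0.2, 9.0]
width: 0.0546
[ 0.52912597 -0.13131689  0.09626715] [ 0.4015654  -0.1356876   8.46727519] [ 0.05688559 -0.02901627 -0.0036047 ] 0.05473451688150677
```

View pics/s4.png

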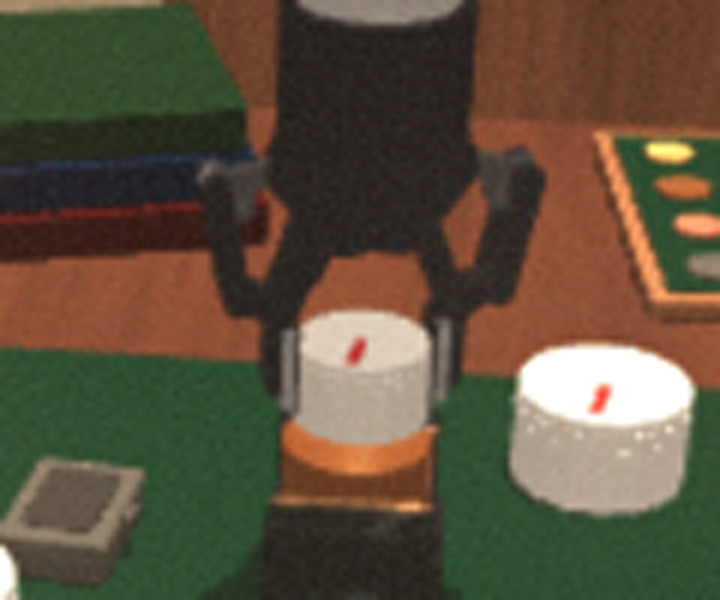

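The bar now points toward the camera, at (356,350): about 81° of turn, in the free range. Lifting.

```bash
python3 -m handwheel '[[[0,0,0.1,0],[0,0,0.1,0],[0,0,0.1,0],[0,0,0.15,0],[0,0,0.2,0],[0,0,0.2,0],[0,0,0.2,0],[0,0,0,0]]]'

```

```text
time: 8.7
position: [0.5284, -0.1309, 0.1218]
orientation: [[0.001, 0.968, 0.251], [-0.0, 0.251, -0.968], [-1.0, 0.001, 0.001]]
force: [0.8, -0.5, -0.9]
width: 0.0548
```

No resistance: the force is now just the cap's weight. Raising to about 0.20.

```bash
python3 -m handwheel '[[[0,0,0.3,0],[0,0,0.5,0],[0,0,0.6,0],[0,0,0.6,0],[0,0,0.6,0],[0,0,0.4,0],[0,0,0.2,0],[0,0,0,0]]]'
python3 -m handwheel '[[[0,0,0,0],[0,0,0,0],[0,0,0,0],[0,0,0,0],[0,0,0,0],[0,0,0,0],[0,0,0,0],[0,0,0,0]]]'
python3 - <<'E'
from h import *
a=robot.get_image("side")[:,:,::-1];b=robot.get_image("top")[:,:,::-1]; s=robot.get_state();print(s['position'],s['force'],s['joint_velocities'],s['width'])
cv2.imwrite("pics/s5.png",cv2.hconcat([cv2.resize(a[70:250,250:430],(400,400),interpolation=2),cv2.resize(b[120:310,340:500],(400,400))]))
E
```

```text
time: 9.5
position: [0.5283, -0.1309, 0.2016]
orientation: [[0.001, 0.968, 0.251], [-0.0, 0.251, -0.968], [-1.0, 0.001, 0.001]]
force: [0.4, 0.6, -0.0]
width: 0.055
time: 10.3
position: [0.5281, -0.1308, 0.2011]
orientation: [[0.0, 0.968, 0.251], [-0.0, 0.251, -0.968], [-1.0, 0.0, 0.0]]
force: [0.3, -0.1, -0.9]
width: 0.0549
[ 0.52814597 -0.13081855  0.20103178] [-0.53296782 -0.76449286 -0.19850443] [-2.81676115e-04 -9.18477780e-05  9.33470249e-04  8.21427931e-04
  1.03465270e-03 -2.03492628e-03] 0.054615180045105315
```

View pics/s5.png

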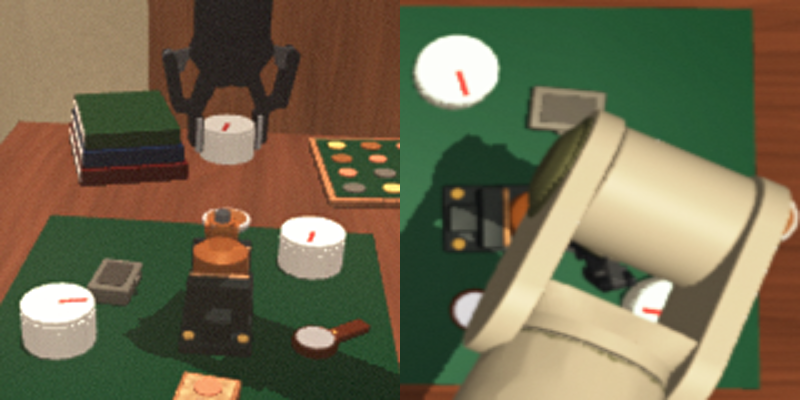

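The cap is held level at (228,137) in the side view, above the jar's bare neck at (222,215). The bystanders are where they were. Handing in.

```bash
python3 -c "
from plant import robot
robot.job_done(); s=robot.get_state(); print(s['time'],s['position'],s['width'])"
```

```text
the job is handed in; nothing more can be done
the job is handed in; nothing more can be done
```

The cap is off the jar and held in the gripper, level and still, about 8 cm above the neck and over its mouth. I handed the job in at about 10.4 s of the 35 s allowed.

I gripped the 56 mm cap on the larger vise's jar and pressed it down about 6 mm. The wrist force rose to about 8 N, slightly under the roughly 9 N the spring figures give. With the cap held down, I turned it about 81° anticlockwise, and it came straight up without catching.

**Last checks:**
- **Position:** the TCP was at (0.528, -0.131, 0.201), about 1 mm from the measured jar axis. From the lift, I put the cap's underside at about 0.199 m.
- **Grip:** the fingers were still 55 mm open on the cap, and the remaining force was about the cap's weight.
- **Stillness:** joint speeds were close to zero.
- **Bystanders:** in the side view the snuff box, loupe and coin block looked unmoved. The arm hid most of the top view, so I could not check the medal fully, but the gripper never went near it.

No check failed. The state I asked for after handing in was refused, so these readings are from just before.

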